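# Turn over the target leaf and slide it into the reader's ball detent

## Robot

A 7-joint arm with a two-finger parallel gripper is mounted at the origin on a cart in front of the work surface, level with it; the furniture and walls round the work are solid. World frame = base frame: x ahead of the robot, y to its left, z up, the work surface at z = 0. Lengths are in m, angles in rad, forces in N, time in s.
With the tool pointing down it reaches from about 0.35 to 0.9 m from the base axis. Payload 8.1 kg.
Tool frame: the origin (TCP) lies midway between the tips of the shut fingers; the grasp point (between the pads) lies 19 mm behind it; z points along the fingers, y is the line along which they close (so a half turn about z gives the same grasp; the last joint's range is limited). The gripper opens to 92 mm and grips with 3 to 60 N. Pads are 19 mm wide; open, the fingers measure 130 mm over their backs; the gripper's body (75 mm by 190 mm) begins 47 mm behind the grasp point.
Start: joints at [1.169, 0.434, 0.025, 1.573, -0.012, 1.134, -0.075], TCP at [0.184, -0.597, 0.227] pointing down, gripper open.
Joint ranges: [-2.62, 2.62], [-0.44, 2.09], [-1.27, 1.32], [0.08, 2.57], [-1.32, 4.46], [0.12, 2], [-2.74, 2.74]. Speed limits (rad/s): [2.22, 2.22, 3.01, 3.01, 3.14, 3.14, 3.14].

## Interface

Orientations are given as a rotation vector (axis times angle).
In Python, from cell import observe, get_image, camera_model, sign_off, recognise, silhouettes gives the robot as it stands.
- The arm moves only by the tool apply_moves, never from a script. Its argument "motion" is a list of rows, each an object of numbers: "x", "y", "z": the shift along the world's x, y, z in cm; "yaw": the turn about the world's z in degrees; "hand": the opening, from -1 (shut) to 1 (fully open), so that 0 is half open. In form: [{"x": .., "y": .., "z": .., "yaw": .., "hand": ..}, ...]. A call has 1 to 10 rows; each row is the pose to reach, as a shift and turn from the pose commanded when the call began; what a row does not reach only later rows make up. A row lasts 1/8 s, in which the tool goes at most 62.5 mm and 10.7 degrees, less where a joint would pass 70% of its speed; a pose out of reach is approached as far as the arm can. A call with a gripper value outside its range is refused whole. The fingers move at their own pace and stop on an object; "newtons" is the grip in N (left out, the last holds). Time passes only in rows, so rows that repeat a pose let the fingers close. It gives the time, the measured TCP pose, the force, the opening and the grip force at its end, in the units of the state.
- observe(): the state, without advancing time (a new reading comes with each control period).
- get_image(name): name is "scene" or "top"; returns the picture (420x560x3 uint8, blue, green, red); there is no depth.
- camera_model(name): a dict with "camera_matrix" (3x3 intrinsics, pixels), "T" (4x4, takes a point from camera to world coordinates). Camera axes: x right, y up, looking along -z (the intrinsics and any distortion apply to the point x, -y, -z); pixel columns grow to the right and rows downward; lengths in m; the calibration is good to about 2 mm. A picture is of the moment at which its call begins. camera_model takes no time and is no camera call.
- sign_off(): hands the job in; it is judged then, once.
Trained networks look in the newest picture that a camera, given by its name, has taken for a name from the list of things; names that differ only in an ending like _2 or _b are one class to them, and where a whole thing is asked for, a point or a joint stands for the part that bears it (a point fixed in the world has none). Each returns a list of dicts, best first, with "p" (0 to 1); they miss things now and then, are a little off and sometimes report something else, mostly with a low value. They report only what shows in the picture. A call takes as long as a camera call.
- recognise(query, camera): "rect" ([left, top, right, bottom] in pixels, round what is visible of it).
- silhouettes(query, camera): "mask" (420x560 bool, what is visible of it) and "rect" ([left, top, right, bottom] in pixels, round what is visible of it).
The state is a dict: "clock": time; "joints": joint angles; "dq": joint speeds; "joint_efforts": joint torques, N m; "position": TCP position; "ee_rot": TCP orientation; "force": force on the tool from outside, world axes, zero at the start; "ft_torque": the same for the moment, N m; "width": opening from 0.0 (shut) to 1.0 (fully open); "gripper_force": force on a finger pad.
Only numpy, scipy, OpenCV 4.12 (cv2) and the standard library are available. Lean on these libraries where they do the work, as an engineer would, in place of code of your own. Each camera call takes 0.05 s, during which the arm holds its last target. There are 200 camera calls.

## Task

On the small rail, take the hinged leaf by the pin at its edge and turn it right over, so that it lies flat on the other half of the carriage with its ribbed face up. Then take the upright black knob and slide the carriage to the left along the rail until its spring ball clicks into the notch at the grey reader head, without running on past the notch. Finish holding: keep the knob gripped and still, with the ball in the notch, and leave the vials, the fitting and the parts box alone.

Things in the scene. Friction and masses are not known exactly. Their poses are not given: they have to be found in the camera images.
- rail_base: Fixed aluminium foot plate 100 x 310 x 10 mm with a steel rail along its own y and a dark stop at each end. Origin: centre of the underside, on the worktop. Its y axis (to the robot's left, give or take a yaw of up to 0.3 rad) is the sliding direction; its -x side faces the robot. It stays put in a run.
- leaf_body (a joint): Leaf angle in rad: near 0 (up to 0.2) it lies on the carriage's right half, white disc up; 1.57 upright; 3.14 turned over on the left half, ribs up. Hinge axis: along rail_base x, through the carriage's middle, 46 mm above the worktop. It stays at any angle; turning takes 1 to 2 N at the pin. Leaf: 60 mm wide, 6 mm thick, free edge 58 mm from the hinge.
- flip_pin (a point): Grip point on the freely turning sleeve (10 mm thick, 41 mm long) of the leaf's pin, which sticks out toward the robot, parallel to the hinge axis and 50 mm from it: 55 mm from the rail's centre line, 25 mm clear of the leaf. Height 46 mm with the leaf flat, 96 mm upright. Pinched from above, fingers closing along the rail, the sleeve turns as the down-pointing gripper follows the arc.
- plunger (a point): The carriage's detent ball (8 mm) under the upright steel plunger on its far side, at x = +0.075 in the rail_base frame, level along the rail with the knob; 12 mm above the worktop. Axes as the rail's.
- notch (a point): Middle between two round steel ribs, 9 mm apart, on the index block; on the ball's path, 12 mm high, 5 to 45 mm left of the rail's middle. The ball is home when the plunger point is here along the rail. From 9 mm before, it climbs the first rib (8 to 14 N more), passes its crest 4.5 mm before and drops in. Let go within 2.5 mm, the spring centres it to about 1 mm. A like rib beyond resists running on.
- vial_a: Small glass vial, 23 mm wide, 51 mm high, standing behind the right part of the rail; bystander. Origin at its underside.
- vial_b: Small glass vial with black cap, 23 mm wide, 51 mm high, beside the other; bystander. Origin at its underside.
- fitting: Small metal pipe fitting, 13 x 36 x 15 mm, lying behind the left part of the rail; bystander. Origin at its underside.
- parts_box: Flat box with red lid, 55 x 78 x 23 mm, on the worktop to the right of the rail; bystander. Origin at its underside.
- index_block: Fixed block behind the rail that carries the ribs of the notch and the grey reader head (34 x 52 mm, 48 mm high, its middle 107 mm behind the rail's centre line). Origin: on the worktop, on the rail's centre line, level with the notch. It stands elsewhere along the rail in each run, but does not move in it.
- slide_knob (a point): Upright black cylindrical knob on the carriage's far side, 20 mm diameter, from 38 to 100 mm above the worktop. This point: on its axis, half-way up (69 mm), at x = +0.045 in the rail_base frame, level along the rail with the carriage's middle. Grip it from above in its upper third (about 85 mm high), fingers closing along the rail.
- carriage_body: Grey carriage, 124 mm long, deck top at 38 mm height, that slides along the rail's +y (left) by up to 160 mm between the stops; it starts within 40 mm of the right stop. Origin: at worktop height on the rail's centre line, under its middle, where the leaf's hinge is; 80 mm right of the rail's middle at the right stop. Axes as the rail's. Friction about 2.5 N; it stays where it is left.

How it is judged:
On the way, in this order (a step that is already met when the one before it is completed fails the run):
1. the leaf is turned right over (value of joint leaf_body above 3 rad), for 0.2 s.
2. the ball is in the notch with the knob gripped (y of plunger in the frame of notch between -0.002 and 0.002 m and contact force between the fingers and carriage_body above 2 N and horizontal distance between the grasp point and slide_knob below 0.015 m), for 0.2 s.
At the end, for the whole second after the job is handed in: The leaf lies turned over (over 3.0 rad), the ball is within 2 mm of the notch along the rail, the carriage is still (under 10 mm/s), and the fingers still grip the knob (over 2 N, knob between the fingers: grasp point within 15 mm of its axis seen from above) (all of step 2 and value of joint leaf_body above 3 rad and linear speed of carriage_body below 0.01 m/s); the arm keeps its last pose, push and grip.
It fails at once if the carriage runs more than 15 mm past the notch (y of plunger in the frame of notch above 0.015 m).
It fails at once if a bystander is pushed more than 20 mm (distance of any of vial_a, vial_b, fitting, parts_box from where it was at the start of the episode above 0.02 m).
It also fails if it takes over 58 s, if anything falls off the work surface, if the arm or the gripper's body presses on something with over 40 N, if the wrist force passes 120 N, or if a joint passes its speed limit or range.

## Working session

There is one attempt and no reset: what is moved stays moved. The work goes in short steps, Python scripts to look and compute and a tool call to move; the robot and the scene stay as the last step left them, time stands still between calls to the robot, and variables do not carry over. Pictures are saved under pics/ and viewed, at most 10 in all, crops included, and the job is handed in when it is done.

Besides the shell and the picture viewer there is one more tool, called after "Emit:" by a JSON object that holds its "method" and its "body", one argument or row to a line. apply_moves: Moves the arm, as the interface text tells. Its arguments: {"type":"object","properties":{"motion":{"type":"array","items":{"type":"object","properties":{"x":{"type":"number"},"y":{"type":"number"},"z":{"type":"number"},"yaw":{"type":"number"},"hand":{"type":"number"}}}},"newtons":{"type":"number"}},"required":["motion"]}

```bash
mkdir -p pics; cat > h.py <<'E'
import numpy as np, cv2
from cell import *
def ray(cam,u,v):
    m=camera_model(cam);K=np.array(m["camera_matrix"],float);T=np.array(m["T"],float)
    d=np.linalg.solve(K,[u,v,1]);d=T[:3,:3]@np.array([d[0],-d[1],-d[2]]);return T[:3,3],d
def at(cam,u,v,z):
    o,d=ray(cam,u,v);return o+d*(z-o[2])/d[2]
def proj(cam,P):
    m=camera_model(cam);K=np.array(m["camera_matrix"],float);T=np.array(m["T"],float)
    p=np.linalg.inv(T)@np.append(P,1);q=K@[p[0],-p[1],-p[2]];return q[:2]/q[2]
E
python3 - <<'E'
from h import *
for c in("scene","top"):
    cv2.imwrite(f"pics/{c}0.png",get_image(c)); m=camera_model(c); print(c,m)
    for q in("rail_base","leaf_body","flip_pin","slide_knob","plunger","index_block","carriage_body"):
        for r in recognise(q,c)[:2]: print(q,round(r["p"],2),np.round(r["rect"]))
s=observe();print(s["clock"],s["position"],s["ee_rot"],s["width"],s["force"])
E
```

```text
scene {'camera_matrix': array([[525.08003712,   0.        , 278.19838713],
       [  0.        , 525.08003712, 216.81121855],
       [  0.        ,   0.        ,   1.        ]]), 'T': array([[ 0.86466182,  0.29871189, -0.40389496,  0.04967323],
       [-0.50203613,  0.54243743, -0.67358842, -0.9205246 ],
       [ 0.01787888,  0.78519606,  0.61898909,  0.8119444 ],
       [ 0.        ,  0.        ,  0.        ,  1.        ]])}
rail_base 0.84 [266. 206. 303. 278.]
leaf_body 0.64 [272. 225. 288. 242.]
leaf_body 0.17 [263. 208. 298. 253.]
flip_pin 0.51 [268. 226. 285. 249.]
slide_knob 0.89 [265. 204. 302. 250.]
plunger 0.97 [268. 205. 298. 251.]
index_block 0.58 [279. 196. 306. 222.]
carriage_body 0.71 [266. 204. 300. 254.]
top {'camera_matrix': array([[540.87532742,   0.        , 273.0510305 ],
       [  0.        , 540.87532742, 215.27032926],
       [  0.        ,   0.        ,   1.        ]]), 'T': array([[ 0.02874774,  0.99229885, -0.12048465,  0.44033499],
       [-0.99956773,  0.02928024,  0.00265127, -0.07763153],
       [ 0.00615867,  0.12035635,  0.99271165,  1.21204045],
       [ 0.        ,  0.        ,  0.        ,  1.        ]])}
rail_base 0.82 [191. 216. 338. 295.]
rail_base 0.29 [290. 242. 315. 289.]
leaf_body 0.69 [287. 240. 317. 289.]
flip_pin 0.69 [283. 244. 318. 293.]
slide_knob 0.57 [260. 216. 320. 293.]
slide_knob 0.16 [284. 242. 318. 292.]
plunger 0.97 [258. 216. 322. 292.]
index_block 0.96 [250. 188. 280. 225.]
carriage_body 0.56 [258. 218. 324. 294.]
0.8 [ 0.18398281 -0.59734658  0.22676521] [3.10652208e+00 4.67472605e-01 2.66673991e-05] 0.9978134635399943 [ 0.4055317  -0.43261189  0.13797042]
```

```bash
python3 - <<'E'
import cv2
a=cv2.imread("pics/top0.png")[170:310,170:357];cv2.imwrite("pics/topc.png",cv2.resize(a,None,fx=4.25,fy=4.25,interpolation=cv2.INTER_CUBIC))
a=cv2.imread("pics/scene0.png")[170:290,220:370];cv2.imwrite("pics/scenec.png",cv2.resize(a,None,fx=5,fy=5,interpolation=cv2.INTER_CUBIC))
E
```

```text
(no output)
```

View pics/topc.png

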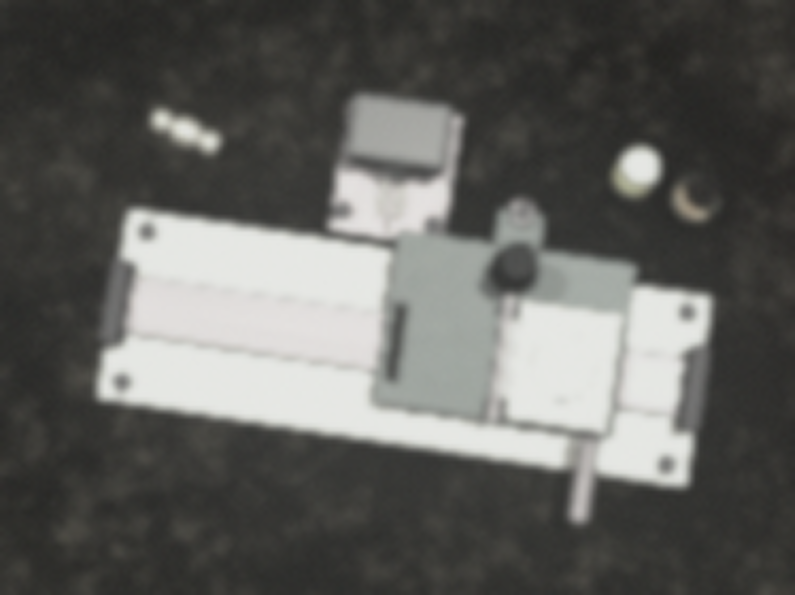

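View pics/scenec.png

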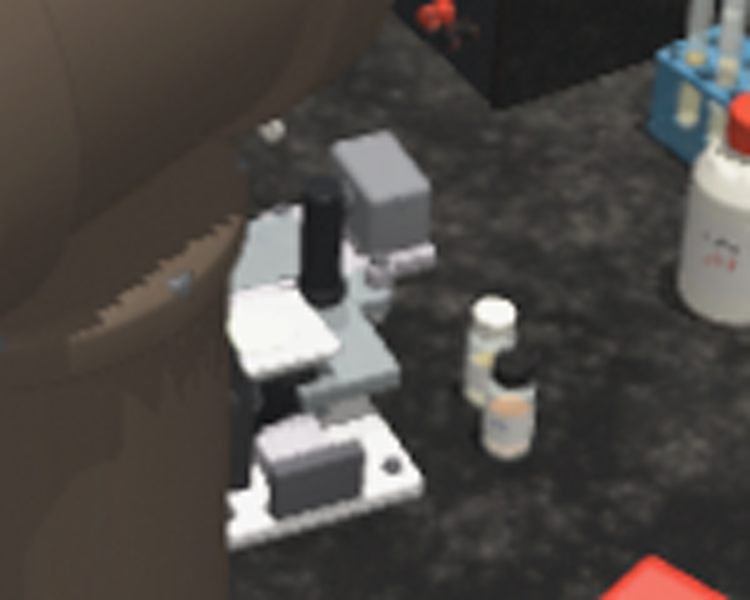

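Top view: plate corners are at crop pixels (128,208), (712,293), (688,487) and (98,400). The pin runs from (583,440) to (579,520), the knob is near (517,264), the plunger at (520,210), and the reader head's top face spans (350..455, 95..165). The leaf lies white face up on the right half.

```bash
cat >> h.py <<'E'
def tc(x,y,z): return at("top",170+(x+.5)/4.25-.5,170+(y+.5)/4.25-.5,z)
E
python3 - <<'E'
from h import *
C=[tc(x,y,.01)[:2] for x,y in((128,208),(712,293),(688,487),(98,400))]
loc=np.array([[.05,.155],[.05,-.155],[-.05,-.155],[-.05,.155]])
C=np.array(C);c=C.mean(0);A=loc;B=C-c
H=A.T@B;th=np.arctan2(H[0,1]-H[1,0],H[0,0]+H[1,1]);R=np.array([[np.cos(th),-np.sin(th)],[np.sin(th),np.cos(th)]])
print("c",c,"yaw",th,"res mm",np.round((B-A@R.T)*1000,1), [np.linalg.norm(C[i]-C[i-1]) for i in range(4)])
def L(n,x,y,z): print(n,np.round(tc(x,y,z)[:2],4),"local mm",np.round(((tc(x,y,z)[:2]-c)@R)*1000,1))
L("knobtop",516,258,.1);L("knobbot",515,285,.04);L("plunger top",520,210,.06)
for n,p in dict(pinin=(584,440),pintip=(579,520)).items():
  for z in(.046,.051,.056): L(n,*p,z)
L("hinge",495,370,.046);L("leaf free edge",618,370,.046);L("deckL",380,320,.038);L("deckR",632,290,.038)
for p in((356,95),(458,110),(443,175),(345,155)):L("head",*p,.048)
L("blockL",330,228,.01);L("blockR",447,240,.01);L("V",392,215,.012)
E
```

```text
c [ 0.50551802 -0.06567607] yaw -0.11552817521148913 res mm [[ 0.9  0.2]
 [ 0.9  0.3]
 [-1.1 -0.3]
 [-0.7 -0.2]] [np.float64(0.10159136398567281), np.float64(0.30996506954824943), np.float64(0.1018732882497216), np.float64(0.31006460544476905)]
knobtop [ 0.5451 -0.1186] local mm [ 45.4 -48. ]
knobbot [ 0.5369 -0.1206] local mm [ 37.5 -51. ]
plunger top [ 0.5732 -0.1215] local mm [ 73.7 -47.6]
pinin [ 0.459  -0.1572] local mm [-35.6 -96.3]
pinin [ 0.4589 -0.1568] local mm [-35.8 -95.9]
pinin [ 0.4589 -0.1565] local mm [-35.9 -95.6]
pintip [ 0.419  -0.1555] local mm [-75.6 -99.2]
pintip [ 0.4191 -0.1552] local mm [-75.6 -98.9]
pintip [ 0.4192 -0.1548] local mm [-75.5 -98.5]
hinge [ 0.493  -0.1114] local mm [ -7.2 -46.8]
leaf free edge [ 0.4948 -0.1737] local mm [   1.8 -108.5]
deckL [ 0.5171 -0.0522] local mm [10.  14.7]
deckR [ 0.5362 -0.1807] local mm [  43.8 -110.7]
head [ 0.6315 -0.0364] local mm [121.7  43.6]
head [ 0.6252 -0.0889] local mm [121.6  -9.3]
head [ 0.5914 -0.0822] local mm [87.3 -6.5]
head [ 0.6003 -0.0318] local mm [90.2 44.5]
blockL [ 0.5665 -0.0238] local mm [55.8 48.7]
blockR [ 0.562  -0.0854] local mm [ 58.4 -13.1]
V [ 0.5742 -0.0562] local mm [67.1 17.4]
```

Emit:
{"method": "apply_moves", "body": {
  "motion": [
    {"x":3,"y":5,"z":-0.5,"yaw":-3,"hand":0},
    {"x":6,"y":10,"z":-1,"yaw":-6,"hand":0},
    {"x":9,"y":15,"z":-2,"yaw":-9,"hand":0},
    {"x":12,"y":20,"z":-3,"yaw":-12,"hand":0},
    {"x":15,"y":25.5,"z":-4,"yaw":-15,"hand":0},
    {"x":18,"y":31,"z":-5,"yaw":-18,"hand":0},
    {"x":21,"y":36,"z":-6,"yaw":-21,"hand":0},
    {"x":23.5,"y":40.5,"z":-7,"yaw":-23.7,"hand":0},
    {"x":25.5,"y":44.1,"z":-7.7,"yaw":-23.7,"hand":0},
    {"x":25.5,"y":44.1,"z":-7.7,"yaw":-23.7,"hand":0}
  ]
}}

```text
clock: 2.05
position: [0.4404, -0.153, 0.1495]
ee_rot: [-3.136, 0.171, -0.0]
force: [-0.9, -0.4, 0.2]
width: 0.501
gripper_force: 0.0
```

Emit:
{"method": "apply_moves", "body": {
  "motion": [
    {"x":0,"y":0,"z":0},
    {"x":0,"y":0,"z":0},
    {"x":0,"y":0,"z":0},
    {"x":0,"y":0,"z":0}
  ]
}}

```text
schema error: expected keys x, y, z, yaw, hand
```

Emit:
{"method": "apply_moves", "body": {
  "motion": [
    {"x":0,"y":0,"z":-2,"yaw":0,"hand":0},
    {"x":0,"y":0,"z":-5,"yaw":0,"hand":0},
    {"x":0,"y":0,"z":-8,"yaw":0,"hand":0},
    {"x":0,"y":0,"z":-10.5,"yaw":0,"hand":0},
    {"x":0,"y":0,"z":-11.7,"yaw":0,"hand":0},
    {"x":0,"y":0,"z":-11.7,"yaw":0,"hand":0},
    {"x":0,"y":0,"z":-11.7,"yaw":0,"hand":0}
  ]
}}

```text
clock: 2.92
position: [0.4395, -0.1567, 0.0336]
ee_rot: [3.136, -0.181, 0.002]
force: [-0.3, 0.6, 0.5]
width: 0.5
gripper_force: 0.0
```

```bash
python3 - <<'E'
from h import *
s=observe();print(s["clock"],s["position"],s["ee_rot"],s["force"])
cv2.imwrite("pics/s1.png",cv2.resize(get_image("scene")[140:320,180:420],None,fx=3.3,fy=3.3,interpolation=cv2.INTER_CUBIC))
E
```

```text
2.925 [ 0.43952267 -0.15670596  0.03357395] [ 3.13597175e+00 -1.80762775e-01  1.99799437e-03] [-0.34155635  0.62909251  0.53504945]
```

View pics/s1.png

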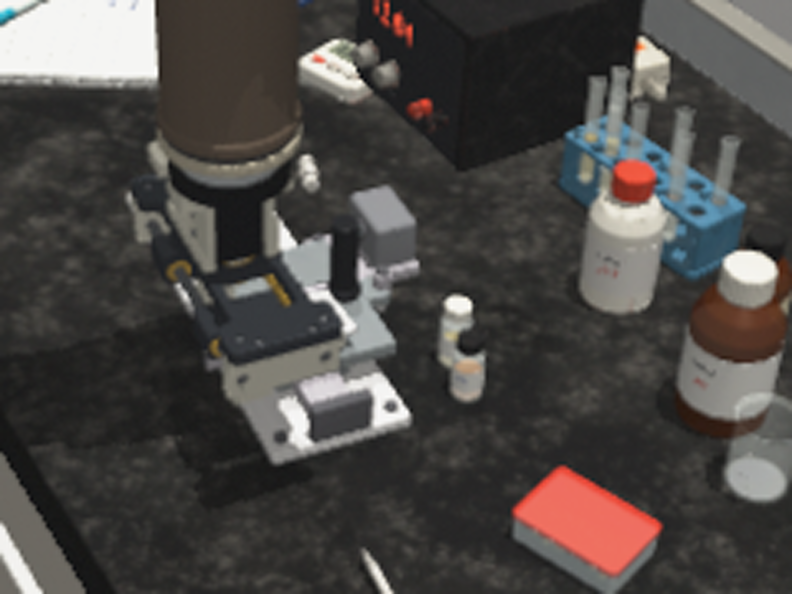

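The gripper is down over the near side of the rail, around crop (280,320), and clear of the knob at (343,255). It hides the pin itself, so I'll close and read the opening.

Emit:
{"method": "apply_moves", "body": {
  "motion": [
    {"x":0,"y":0,"z":0,"yaw":0,"hand":-1},
    {"x":0,"y":0,"z":0,"yaw":0,"hand":-1},
    {"x":0,"y":0,"z":0,"yaw":0,"hand":-1},
    {"x":0,"y":0,"z":0,"yaw":0,"hand":-1},
    {"x":0,"y":0,"z":0,"yaw":0,"hand":-1},
    {"x":0,"y":0,"z":0,"yaw":0,"hand":-1}
  ],
  "newtons": 20
}}

```text
clock: 3.72
position: [0.4389, -0.1565, 0.0327]
ee_rot: [3.136, -0.181, -0.0]
force: [-0.9, -1.9, 0.5]
width: 0.099
gripper_force: 20.0
```

Emit:
{"method": "apply_moves", "body": {
  "motion": [
    {"x":0.01,"y":0.07,"z":0.49,"yaw":0,"hand":-1},
    {"x":0.03,"y":0.28,"z":1.21,"yaw":0,"hand":-1},
    {"x":0.07,"y":0.59,"z":1.9,"yaw":0,"hand":-1},
    {"x":0.11,"y":0.98,"z":2.53,"yaw":0,"hand":-1},
    {"x":0.17,"y":1.48,"z":3.09,"yaw":0,"hand":-1},
    {"x":0.24,"y":2.06,"z":3.57,"yaw":0,"hand":-1},
    {"x":0.31,"y":2.69,"z":3.96,"yaw":0,"hand":-1},
    {"x":0.39,"y":3.38,"z":4.24,"yaw":0,"hand":-1},
    {"x":0.48,"y":4.1,"z":4.43,"yaw":0,"hand":-1},
    {"x":0.57,"y":4.94,"z":4.5,"yaw":0,"hand":-1}
  ]
}}

```text
clock: 4.97
position: [0.4451, -0.107, 0.0773]
ee_rot: [3.136, -0.181, 0.001]
force: [9.9, -3.2, -24.9]
width: 0.099
gripper_force: 20.0
```

```bash
python3 - <<'E'
from h import *
s=observe();print(s["clock"],s["position"],s["force"],s["width"])
a=cv2.resize(get_image("scene")[180:280,210:340],None,fx=3,fy=3,interpolation=cv2.INTER_CUBIC)
b=cv2.resize(get_image("top")[180:280,210:340],None,fx=3,fy=3,interpolation=cv2.INTER_CUBIC)
cv2.imwrite("pics/s2.png",np.hstack([a,b]))
E
```

```text
4.975 [ 0.44511936 -0.10700316  0.07728645] [  9.93795963  -3.15932874 -24.90321793] 0.0988079772424282
```

View pics/s2.png

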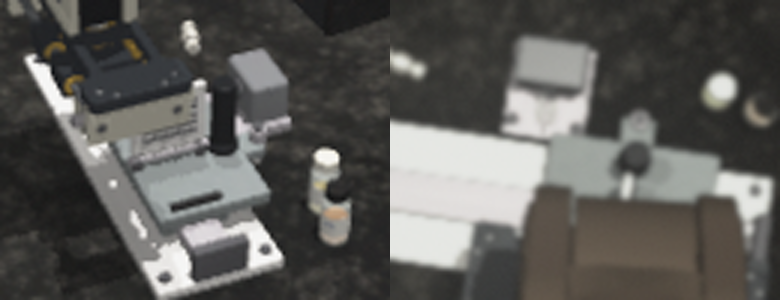

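The picture shows the leaf upright at the hinge, ribs showing at crop (165,130), with the sleeve still gripped. The upward pull is 25 N, so I'll run the second half about 2 mm lower.

Emit:
{"method": "apply_moves", "body": {
  "motion": [
    {"x":0.08,"y":0.88,"z":-0.28,"yaw":0,"hand":-1},
    {"x":0.16,"y":1.61,"z":-0.47,"yaw":0,"hand":-1},
    {"x":0.24,"y":2.29,"z":-0.76,"yaw":0,"hand":-1},
    {"x":0.31,"y":2.92,"z":-1.16,"yaw":0,"hand":-1},
    {"x":0.37,"y":3.49,"z":-1.64,"yaw":0,"hand":-1},
    {"x":0.43,"y":3.98,"z":-2.21,"yaw":0,"hand":-1},
    {"x":0.48,"y":4.38,"z":-2.84,"yaw":0,"hand":-1},
    {"x":0.51,"y":4.68,"z":-3.52,"yaw":0,"hand":-1},
    {"x":0.54,"y":4.91,"z":-4.39,"yaw":0,"hand":-1},
    {"x":0.55,"y":4.97,"z":-5.2,"yaw":0,"hand":-1}
  ]
}}

```text
clock: 6.32
position: [0.4509, -0.057, 0.0255]
ee_rot: [3.136, -0.18, 0.002]
force: [2.3, -3.3, 15.3]
width: 0.102
gripper_force: 20.0
```

Emit:
{"method": "apply_moves", "body": {
  "motion": [
    {"x":0,"y":0,"z":-0.1,"yaw":0,"hand":-1},
    {"x":0,"y":0,"z":-0.1,"yaw":0,"hand":-1}
  ]
}}

```text
clock: 6.58
position: [0.451, -0.057, 0.0255]
ee_rot: [3.136, -0.18, 0.003]
force: [0.9, -1.2, 15.4]
width: 0.097
gripper_force: 20.0
```

Emit:
{"method": "apply_moves", "body": {
  "motion": [
    {"x":0,"y":0,"z":0,"yaw":0,"hand":-0.3},
    {"x":0,"y":0,"z":0,"yaw":0,"hand":-0.1},
    {"x":0,"y":0,"z":0,"yaw":0,"hand":-0.1},
    {"x":0,"y":0,"z":2,"yaw":0,"hand":-0.1},
    {"x":0,"y":0,"z":5,"yaw":0,"hand":-0.1},
    {"x":0,"y":0,"z":9,"yaw":0,"hand":-0.1},
    {"x":-1,"y":0,"z":13,"yaw":0,"hand":-0.1},
    {"x":-4,"y":0,"z":15,"yaw":0,"hand":-0.1},
    {"x":-7,"y":0,"z":15,"yaw":0,"hand":-0.1},
    {"x":-7,"y":0,"z":15,"yaw":0,"hand":-0.1}
  ]
}}

```text
clock: 7.82
position: [0.3778, -0.0574, 0.1747]
ee_rot: [3.136, -0.181, -0.002]
force: [1.4, 0.3, -0.2]
width: 0.452
gripper_force: 0.0
```

```bash
python3 - <<'E'
from h import *
s=observe();print(s["clock"],s["position"],s["ee_rot"],s["force"],s["width"])
a=get_image("scene");cv2.imwrite("pics/s3full.png",a)
b=get_image("top");cv2.imwrite("pics/t3full.png",b)
a=cv2.resize(a[170:290,200:340],None,fx=2.8,fy=4.25*2.8/4.25,interpolation=cv2.INTER_CUBIC)
cv2.imwrite("pics/t3.png",cv2.resize(b[170:310,170:357],None,fx=4.25,fy=4.25,interpolation=cv2.INTER_CUBIC))
cv2.imwrite("pics/s3.png",a)
E
```

```text
7.825 [ 0.37782445 -0.05735205  0.17465104] [ 3.13588499e+00 -1.81017952e-01 -2.13551712e-03] [ 1.44823358  0.27948327 -0.19278974] 0.4515452236688584
```

View pics/t3.png

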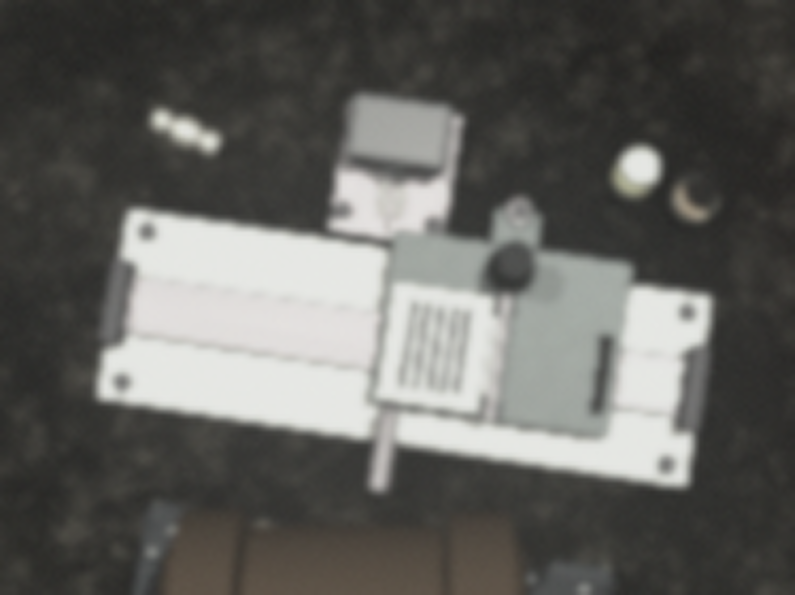

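View pics/s3.png

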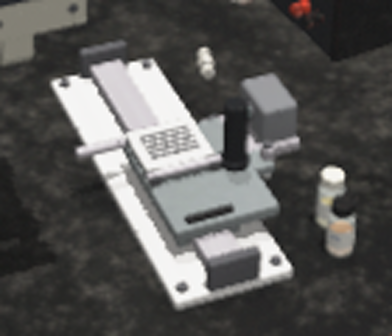

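The leaf is flat on the left half with ribs up (crop 437,350). The knob is at (514,260), so the carriage has barely moved, and the bystanders haven't moved at all. Next, the knob.

Emit:
{"method": "apply_moves", "body": {
  "motion": [
    {"x":4,"y":-1.5,"z":0,"yaw":0,"hand":0},
    {"x":9,"y":-3.2,"z":0,"yaw":0,"hand":0},
    {"x":13,"y":-4.8,"z":0,"yaw":0,"hand":0},
    {"x":16.5,"y":-6,"z":0,"yaw":0,"hand":0},
    {"x":16.5,"y":-6,"z":0,"yaw":0,"hand":0},
    {"x":16.5,"y":-6,"z":0,"yaw":0,"hand":0},
    {"x":16.5,"y":-6,"z":0,"yaw":0,"hand":0}
  ]
}}

```text
clock: 8.8
position: [0.5444, -0.1168, 0.1745]
ee_rot: [-3.136, 0.18, 0.001]
force: [-0.7, -0.2, 0.2]
width: 0.497
gripper_force: 0.0
```

Emit:
{"method": "apply_moves", "body": {
  "motion": [
    {"x":0.05,"y":-0.05,"z":-2,"yaw":0,"hand":0},
    {"x":0.05,"y":-0.05,"z":-5,"yaw":0,"hand":0},
    {"x":0.05,"y":-0.05,"z":-8,"yaw":0,"hand":0},
    {"x":0.05,"y":-0.05,"z":-10,"yaw":0,"hand":0},
    {"x":0.05,"y":-0.05,"z":-10.8,"yaw":0,"hand":0},
    {"x":0.05,"y":-0.05,"z":-10.8,"yaw":0,"hand":0},
    {"x":0.05,"y":-0.05,"z":-10.8,"yaw":0,"hand":-1},
    {"x":0.05,"y":-0.05,"z":-10.8,"yaw":0,"hand":-1},
    {"x":0.05,"y":-0.05,"z":-10.8,"yaw":0,"hand":-1},
    {"x":0.05,"y":-0.05,"z":-10.8,"yaw":0,"hand":-1}
  ],
  "newtons": 40
}}

```text
clock: 10.05
position: [0.546, -0.118, 0.0672]
ee_rot: [3.136, -0.181, 0.001]
force: [-1.4, -0.9, 4.3]
width: 0.209
gripper_force: 40.0
```

Emit:
{"method": "apply_moves", "body": {
  "motion": [
    {"x":0,"y":0,"z":0,"yaw":0,"hand":-1},
    {"x":0,"y":0,"z":0,"yaw":0,"hand":-1},
    {"x":0,"y":0,"z":0,"yaw":0,"hand":-1},
    {"x":0,"y":0,"z":0,"yaw":0,"hand":-1}
  ]
}}

```text
clock: 10.55
position: [0.546, -0.118, 0.0672]
ee_rot: [3.136, -0.181, 0.001]
force: [-0.9, -0.9, 6.7]
width: 0.204
gripper_force: 40.0
```

Emit:
{"method": "apply_moves", "body": {
  "motion": [
    {"x":0.06,"y":0.5,"z":0,"yaw":0,"hand":-1},
    {"x":0.14,"y":1.2,"z":0,"yaw":0,"hand":-1},
    {"x":0.22,"y":1.9,"z":0,"yaw":0,"hand":-1},
    {"x":0.3,"y":2.6,"z":0,"yaw":0,"hand":-1},
    {"x":0.38,"y":3.3,"z":0,"yaw":0,"hand":-1},
    {"x":0.46,"y":4,"z":0,"yaw":0,"hand":-1},
    {"x":0.52,"y":4.5,"z":0,"yaw":0,"hand":-1},
    {"x":0.56,"y":4.8,"z":0,"yaw":0,"hand":-1},
    {"x":0.58,"y":5,"z":0,"yaw":0,"hand":-1},
    {"x":0.58,"y":5,"z":0,"yaw":0,"hand":-1}
  ]
}}

```text
clock: 11.8
position: [0.5521, -0.0679, 0.0673]
ee_rot: [3.136, -0.18, 0.002]
force: [-0.5, -0.6, 6.1]
width: 0.204
gripper_force: 40.0
```

```bash
python3 - <<'E'
from h import *
s=observe();print(s["clock"],s["position"],s["ee_rot"],s["force"],s["width"])
b=get_image("top");a=get_image("scene")
cv2.imwrite("pics/t4.png",np.hstack([cv2.resize(b[170:270,220:320],None,fx=4,fy=4,interpolation=cv2.INTER_CUBIC),cv2.resize(a[180:280,210:310],None,fx=4,fy=4,interpolation=cv2.INTER_CUBIC)]))
E
```

```text
11.8 [ 0.55209865 -0.06788299  0.06725293] [ 3.13615607e+00 -1.80496158e-01  2.03093736e-03] [-0.54106372 -0.60431898  6.13618067] 0.203745641662312
```

View pics/t4.png

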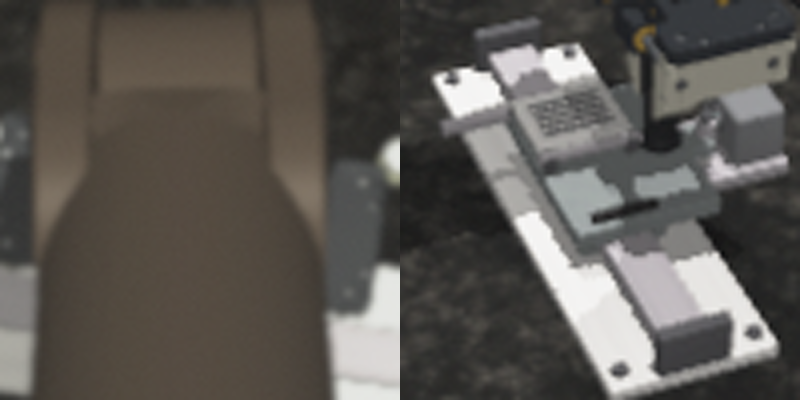

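The carriage followed the grip, with the leaf still flat and ribs up (right half, 575,110). I estimate about 15 mm to go, so I'll step slowly and watch the force.

Emit:
{"method": "apply_moves", "body": {
  "motion": [
    {"x":0.02,"y":0.2,"z":0,"yaw":0,"hand":-1},
    {"x":0.05,"y":0.4,"z":0,"yaw":0,"hand":-1},
    {"x":0.05,"y":0.4,"z":0,"yaw":0,"hand":-1}
  ]
}}

```text
clock: 12.28
position: [0.5526, -0.064, 0.0672]
ee_rot: [3.136, -0.181, 0.002]
force: [-0.5, -1.3, 6.0]
width: 0.207
gripper_force: 40.0
```

Emit:
{"method": "apply_moves", "body": {
  "motion": [
    {"x":0.02,"y":0.2,"z":0,"yaw":0,"hand":-1},
    {"x":0.02,"y":0.2,"z":0,"yaw":0,"hand":-1}
  ]
}}

```text
clock: 12.52
position: [0.5528, -0.0621, 0.0672]
ee_rot: [3.136, -0.181, 0.002]
force: [0.9, -1.3, 5.0]
width: 0.211
gripper_force: 40.0
```

Emit:
{"method": "apply_moves", "body": {
  "motion": [
    {"x":0.02,"y":0.2,"z":0,"yaw":0,"hand":-1},
    {"x":0.02,"y":0.2,"z":0,"yaw":0,"hand":-1}
  ]
}}

```text
clock: 12.78
position: [0.5529, -0.0614, 0.0672]
ee_rot: [3.135, -0.182, 0.002]
force: [-0.9, -5.8, 5.1]
width: 0.208
gripper_force: 40.0
```

Emit:
{"method": "apply_moves", "body": {
  "motion": [
    {"x":0.01,"y":0.1,"z":0,"yaw":0,"hand":-1},
    {"x":0.01,"y":0.1,"z":0,"yaw":0,"hand":-1}
  ]
}}

```text
clock: 13.02
position: [0.5529, -0.0612, 0.0672]
ee_rot: [3.134, -0.183, 0.002]
force: [-0.4, -7.7, 5.4]
width: 0.207
gripper_force: 40.0
```

Emit:
{"method": "apply_moves", "body": {
  "motion": [
    {"x":0.01,"y":0.1,"z":0,"yaw":0,"hand":-1},
    {"x":0.01,"y":0.1,"z":0,"yaw":0,"hand":-1}
  ]
}}

```text
clock: 13.28
position: [0.5529, -0.0611, 0.0672]
ee_rot: [3.133, -0.184, 0.002]
force: [-1.1, -10.5, 4.6]
width: 0.209
gripper_force: 40.0
```

Emit:
{"method": "apply_moves", "body": {
  "motion": [
    {"x":0.01,"y":0.1,"z":0,"yaw":0,"hand":-1},
    {"x":0.01,"y":0.1,"z":0,"yaw":0,"hand":-1}
  ]
}}

```text
clock: 13.52
position: [0.5529, -0.061, 0.0672]
ee_rot: [3.132, -0.186, 0.002]
force: [-0.6, -12.8, 5.4]
width: 0.21
gripper_force: 40.0
```

Emit:
{"method": "apply_moves", "body": {
  "motion": [
    {"x":0.01,"y":0.1,"z":0,"yaw":0,"hand":-1},
    {"x":0.01,"y":0.1,"z":0,"yaw":0,"hand":-1}
  ]
}}

```text
clock: 13.78
position: [0.553, -0.0603, 0.0673]
ee_rot: [3.132, -0.186, 0.002]
force: [-1.0, -13.7, 6.3]
width: 0.21
gripper_force: 40.0
```

Emit:
{"method": "apply_moves", "body": {
  "motion": [
    {"x":0.01,"y":0.1,"z":0,"yaw":0,"hand":-1},
    {"x":0.01,"y":0.1,"z":0,"yaw":0,"hand":-1}
  ]
}}

```text
clock: 14.02
position: [0.553, -0.0601, 0.0673]
ee_rot: [3.131, -0.187, 0.001]
force: [-0.6, -15.5, 6.6]
width: 0.209
gripper_force: 40.0
```

Emit:
{"method": "apply_moves", "body": {
  "motion": [
    {"x":0.01,"y":0.1,"z":0,"yaw":0,"hand":-1},
    {"x":0.01,"y":0.1,"z":0,"yaw":0,"hand":-1}
  ]
}}

```text
clock: 14.28
position: [0.553, -0.06, 0.0673]
ee_rot: [3.13, -0.188, 0.001]
force: [-1.1, -18.0, 6.4]
width: 0.206
gripper_force: 40.0
```

Emit:
{"method": "apply_moves", "body": {
  "motion": [
    {"x":0.01,"y":0.1,"z":0,"yaw":0,"hand":-1},
    {"x":0.01,"y":0.1,"z":0,"yaw":0,"hand":-1}
  ]
}}

```text
clock: 14.52
position: [0.5536, -0.0549, 0.0673]
ee_rot: [3.134, -0.184, 0.002]
force: [0.3, -4.0, 5.9]
width: 0.207
gripper_force: 40.0
```

Emit:
{"method": "apply_moves", "body": {
  "motion": [
    {"x":0,"y":0,"z":0,"yaw":0,"hand":-1},
    {"x":0,"y":0,"z":0,"yaw":0,"hand":-1},
    {"x":0,"y":0,"z":0,"yaw":0,"hand":-1}
  ]
}}

```text
clock: 14.9
position: [0.5539, -0.0528, 0.0672]
ee_rot: [3.136, -0.18, 0.003]
force: [0.8, -0.8, 5.7]
width: 0.209
gripper_force: 40.0
```

Emit:
{"method": "apply_moves", "body": {
  "motion": [
    {"x":0.01,"y":0.1,"z":0,"yaw":0,"hand":-1},
    {"x":0.01,"y":0.1,"z":0,"yaw":0,"hand":-1},
    {"x":0.01,"y":0.1,"z":0,"yaw":0,"hand":-1}
  ]
}}

```text
clock: 15.28
position: [0.5539, -0.0526, 0.0672]
ee_rot: [3.135, -0.181, 0.002]
force: [1.0, -4.0, 5.3]
width: 0.21
gripper_force: 40.0
```

Emit:
{"method": "apply_moves", "body": {
  "motion": [
    {"x":-0.01,"y":-0.1,"z":0,"yaw":0,"hand":-1},
    {"x":-0.01,"y":-0.1,"z":0,"yaw":0,"hand":-1},
    {"x":-0.01,"y":-0.1,"z":0,"yaw":0,"hand":-1}
  ]
}}

```text
clock: 15.65
position: [0.5539, -0.0526, 0.0673]
ee_rot: [-3.136, 0.18, -0.003]
force: [1.4, -1.5, 6.1]
width: 0.208
gripper_force: 40.0
```

Emit:
{"method": "apply_moves", "body": {
  "motion": [
    {"x":-0.01,"y":-0.1,"z":0,"yaw":0,"hand":-1},
    {"x":-0.01,"y":-0.1,"z":0,"yaw":0,"hand":-1},
    {"x":-0.01,"y":-0.1,"z":0,"yaw":0,"hand":-1}
  ]
}}

```text
clock: 16.02
position: [0.5539, -0.0528, 0.0672]
ee_rot: [-3.136, 0.179, -0.003]
force: [0.6, 1.1, 5.8]
width: 0.205
gripper_force: 40.0
```

Emit:
{"method": "apply_moves", "body": {
  "motion": [
    {"x":-0.01,"y":-0.1,"z":0,"yaw":0,"hand":-1},
    {"x":-0.01,"y":-0.1,"z":0,"yaw":0,"hand":-1},
    {"x":-0.01,"y":-0.1,"z":0,"yaw":0,"hand":-1}
  ]
}}

```text
clock: 16.4
position: [0.5539, -0.0529, 0.0672]
ee_rot: [-3.135, 0.178, -0.003]
force: [1.5, 3.6, 6.3]
width: 0.207
gripper_force: 40.0
```

Emit:
{"method": "apply_moves", "body": {
  "motion": [
    {"x":-0.02,"y":-0.15,"z":0,"yaw":0,"hand":-1},
    {"x":-0.02,"y":-0.15,"z":0,"yaw":0,"hand":-1},
    {"x":-0.02,"y":-0.15,"z":0,"yaw":0,"hand":-1}
  ]
}}

```text
clock: 16.77
position: [0.5538, -0.0533, 0.0673]
ee_rot: [-3.134, 0.176, -0.003]
force: [2.5, 7.6, 3.7]
width: 0.206
gripper_force: 40.0
```

Emit:
{"method": "apply_moves", "body": {
  "motion": [
    {"x":0.06,"y":0.5,"z":0,"yaw":0,"hand":-1},
    {"x":0.06,"y":0.5,"z":0,"yaw":0,"hand":-1},
    {"x":0.06,"y":0.5,"z":0,"yaw":0,"hand":-1},
    {"x":0.06,"y":0.5,"z":0,"yaw":0,"hand":-1}
  ]
}}

```text
clock: 17.27
position: [0.554, -0.0522, 0.0672]
ee_rot: [3.135, -0.181, 0.002]
force: [0.4, -3.2, 6.4]
width: 0.21
gripper_force: 40.0
```

Emit:
{"method": "apply_moves", "body": {
  "motion": [
    {"x":-0.03,"y":-0.25,"z":0,"yaw":0,"hand":-1},
    {"x":-0.03,"y":-0.25,"z":0,"yaw":0,"hand":-1},
    {"x":-0.03,"y":-0.25,"z":0,"yaw":0,"hand":-1},
    {"x":-0.03,"y":-0.25,"z":0,"yaw":0,"hand":-1}
  ]
}}

```text
clock: 17.77
position: [0.5539, -0.0528, 0.0672]
ee_rot: [-3.136, 0.179, -0.003]
force: [1.5, 1.9, 5.6]
width: 0.21
gripper_force: 40.0
```

```bash
python3 - <<'E'
from h import *
a=get_image("scene")
cv2.imwrite("pics/f.png",cv2.resize(a[170:290,200:340],None,fx=5,fy=5,interpolation=cv2.INTER_CUBIC))
E
```

```text
(no output)
```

View pics/f.png

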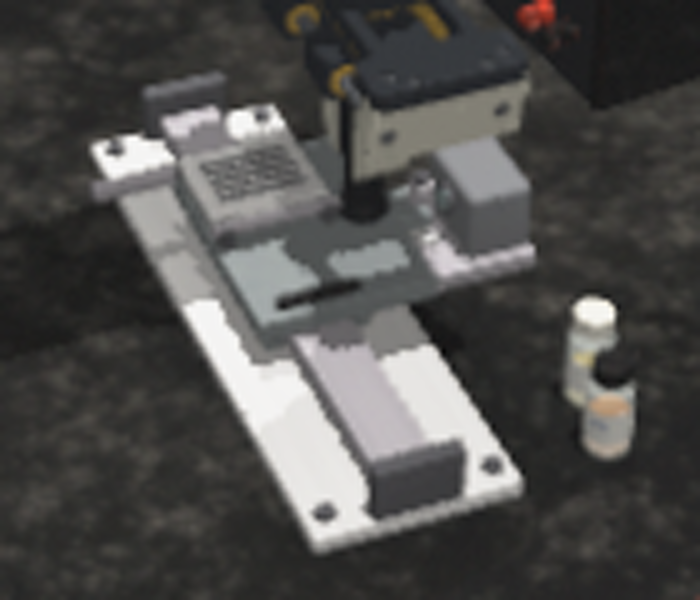

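The leaf is flat with ribs up (250,170), the knob is gripped (365,200), the plunger stands at the reader head (425,190), and both vials are where they started.

```bash
python3 -c "
from cell import *
print(sign_off())"
```

```text
the job is handed in; nothing more can be done
None
```

I turned the leaf over (flat, ribs up), slid the carriage until the ball snapped into the notch, and handed the job in at about 18 s with the knob gripped at 40 N; sign-off gave no verdict, and the ball's place rests on force and position readings.

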